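Find the box spanner that fits the filter nut and nip it up

TASK

The middle candle nut on the upturned steel water filter has worked loose: find which of the three box spanners on the red pot holder fits it, standing any that does not fit back upright on the pot holder. Lower the right one fully down over the middle nut, turn it clockwise (seen from above) until the nut comes up tight, and finish still holding the spanner, upright and fully seated on the tight nut, so that I can take over. Leave the two outer nuts, the kettle, the dabba and the rolling stand as they are.

Things in the scene. Friction and masses are not known exactly. Their poses are not given: they have to be found in the camera images.
- filter: Steel vessel of a water filter, upside down, fixed: 210 mm across (220 at its bottom rim), 160 mm tall; handles out to 128 mm along its x. Origin under its centre. On top three candle fixings at y = -68, 0, 68 mm: a black washer 54 mm across and 2 mm thick, a brass hex nut, a white 10 mm stem. The nuts are 22, 27 and 32 mm across flats; which is in the middle is not known.
- seat (a point): Centre of the middle washer's top, on the filter's axis, 162 mm above the ledge; axes as the filter's, z up. Each nut stands from this level up to 10.7 mm above it, its bare stem up to 24 mm. A spanner too small for the nut stops on top of it; one too big drops over it to the washer and turns without it.
- pot_holder: Red silicone pot holder, a disc of 200 mm diameter and 8 mm thick lying on the ledge, fixed; origin at the centre of its underside. The three box spanners stand on it, mouth down, on a ring about 58 mm from its centre.
- spanner_22: Steel box spanner for 22 mm nuts, blue band and top cap, 80 mm long, 160 g or so. Origin at the mouth's centre, z up. Hex tube 29.1 mm across flats outside, bore 23.5 mm, 44 mm deep, mouth slightly flared. Grip: solid hex head 24 mm across flats, 50 to 80 mm above the origin. Bore and head have flats facing +y and -y, repeating every 60 degrees.
- nut_22 (a joint): Turn of the 22 mm nut (at any of the three places), rad, growing clockwise from above (tightening). Starts at 0 to 0.2, comes up tight on a firm stop at 0.6; takes 0.12 N m, stays where left. At 0 two flats face the filter's +y and -y; at v the hexagon is turned clockwise by v (repeats every 60 degrees). The right spanner has 0.1 to 0.2 rad of play either way.
- spanner_27: Steel box spanner for 27 mm nuts, yellow band and top cap, 80 mm long, 220 g or so. Origin at the mouth's centre, z up. Hex tube 34.1 mm across flats outside, bore 28.5 mm, 44 mm deep, mouth slightly flared. Grip: solid hex head 24 mm across flats, 50 to 80 mm above the origin. Bore and head have flats facing +y and -y, repeating every 60 degrees.
- nut_27 (a joint): Turn of the 27 mm nut (at any of the three places), rad, growing clockwise from above (tightening). Starts at 0 to 0.2, comes up tight on a firm stop at 0.6; takes 0.12 N m, stays where left. At 0 two flats face the filter's +y and -y; at v the hexagon is turned clockwise by v (repeats every 60 degrees). The right spanner has 0.1 to 0.2 rad of play either way.
- spanner_32: Steel box spanner for 32 mm nuts, green band and top cap, 80 mm long, 280 g or so. Origin at the mouth's centre, z up. Hex tube 39.1 mm across flats outside, bore 33.5 mm, 44 mm deep, mouth slightly flared. Grip: solid hex head 24 mm across flats, 50 to 80 mm above the origin. Bore and head have flats facing +y and -y, repeating every 60 degrees.
- nut_32 (a joint): Turn of the 32 mm nut (at any of the three places), rad, growing clockwise from above (tightening). Starts at 0 to 0.2, comes up tight on a firm stop at 0.6; takes 0.12 N m, stays where left. At 0 two flats face the filter's +y and -y; at v the hexagon is turned clockwise by v (repeats every 60 degrees). The right spanner has 0.1 to 0.2 rad of play either way.
- kettle: Tall aluminium kettle, 156 mm across, 211 mm tall, spout and handle out to 130 mm; loose, to be left alone. Origin under its centre.
- dabba: Round steel dabba with a latched lid, 122 mm across, 112 mm tall; loose, to be left alone. Origin under its centre.
- rolling_stand: Round wooden rolling stand on three feet, 180 mm across, 52 mm tall; loose, to be left alone. Origin under its centre.

How it is judged:
By the outcome, as a careful person would: the job done as asked, in the order asked, and still so for the second after the job is handed in, while the arm keeps its last pose, push and grip.
It also fails if it takes over 67 s, if anything falls off the work surface, if the arm or the gripper's body presses on something with over 40 N, if the wrist force passes 120 N, or if a joint passes its speed limit or range.

ROBOT

A 6-joint arm with a two-finger parallel gripper is mounted at the origin on the work surface. World frame = base frame: x ahead of the robot, y to its left, z up, the work surface at z = 0. Lengths are in mm, angles in degrees, forces in N, time in s.
With the tool pointing down it reaches from about 300 to 775 mm from the base axis. Payload 14.6 kg.
Tool frame: the origin (TCP) lies at the very end of the fingers, on their centre line; the grasp point (between the pads) lies 19 mm behind it; z points along the fingers, y is the line along which they close (so a half turn about z gives the same grasp; the last joint's range is limited). The gripper opens to 94 mm and grips with 3 to 60 N. Pads are 16 mm wide; open, the fingers measure 119 mm over their backs; the gripper's body (75 mm by 177 mm) begins 78 mm behind the grasp point.
Start: joints at [-68.675, 17.183, 87.147, -0, 75.671, -3.816], TCP at [233.661, -497.887, 205.446] pointing down, gripper open.
Joint ranges: [-173.82, 173.82], [-45.26, 126.66], [13.44, 144.39], [-59.66, 239.66], [0, 175.72], [-146.38, 146.38]. Speed limits (degrees/s): [127.2, 127.2, 147.25, 180, 180, 180].

INTERFACE

Orientations are given as [roll, pitch, yaw] about the fixed x, y, z axes, in that order (R = Rz(yaw) Ry(pitch) Rx(roll)).
In Python, from cell import bot gives the robot as it stands. Calls block until the motion is done:
- bot.move_pose(position, orientation): joint-space move of the TCP to a pose.
- bot.move_linear(position, max_speed=150, attitude=None, threshold=None): straight line of the TCP; attitude=None keeps the orientation; max_speed is the mean speed in mm/s. With threshold (N) it stops when the force on the tool has changed by that much, and returns True; else False.
- bot.movej(angles): joint-space move.
- bot.ungrasp() and bot.close_gripper(f_grip=None): open the fingers fully, or close them until they stop; f_grip is the grip in N (None keeps the last).
- bot.sleep(seconds).
- bot.ik(position, orientation): joint angles nearest the present ones, or None.
- bot.get_obs(): the state.
- bot.camera(name): name is "scene" or "side" or "wrist"; returns a dict with "color" (384x512x3 uint8, red, green, blue), "intrinsics" (3x3 intrinsics, pixels), "eye" and "attitude" of the camera in the world. Camera axes: x right, y up, looking along -z (the intrinsics and any distortion apply to the point x, -y, -z); pixel columns grow to the right and rows downward; lengths in mm; the calibration is good to about 2 mm. A picture is of the moment at which its call begins. There is no depth.
A pose or a line that the arm cannot do raises bot.Unreachable and nothing moves.
- bot.job_done(): hands the job in; it is judged then, once.
The state is a dict: "t": time; "joint_positions": joint angles; "dq": joint speeds; "joint_torque": joint torques, N m; "tool_pos": TCP position; "orientation": TCP orientation; "wrist_force": force on the tool from outside, world axes, zero at the start; "wrist_torque": the same for the moment, N m; "opening": finger opening in mm; "grasp_force": force on a finger pad.
Only numpy, scipy, OpenCV 4.12 (cv2) and the standard library are available. Lean on these libraries where they do the work, as an engineer would, in place of code of your own. Each camera call takes 0.05 s, during which the arm holds its last target. There are 200 camera calls.

## Working session

There is one attempt and no reset: what is moved stays moved. The work goes in short steps, each a Python script; the robot and the scene stay as the last script left them, time stands still between calls to the robot, and variables do not carry over. Pictures are saved under pics/ and viewed, at most 10 in all, crops included, and the job is handed in when it is done.

```bash
ls; mkdir -p pics
python3 - <<'E'
from cell import bot
import cv2,numpy as np
for n in ["scene","side","wrist"]:
    c=bot.camera(n); cv2.imwrite(f"pics/{n}0.png",cv2.cvtColor(c["color"],cv2.COLOR_RGB2BGR))
    print(n,{k:(np.round(v,3).tolist() if k!="color" else 0) for k,v in c.items()})
a=cv2.imread("pics/scene0.png");b=cv2.imread("pics/side0.png");
cv2.imwrite("pics/m0.png",cv2.resize(np.hstack([a,b]),(800,300),interpolation=cv2.INTER_AREA))
print(bot.get_obs())
E
```

```text
pics
scene {'color': 0, 'intrinsics': [[399.176, 0.0, 259.383], [0.0, 399.176, 193.218], [0.0, 0.0, 1.0]], 'eye': [1496.442, 521.971, 1224.47], 'attitude': [42.978, -0.469, 122.444]}
side {'color': 0, 'intrinsics': [[354.829, 0.0, 248.716], [0.0, 354.829, 185.447], [0.0, 0.0, 1.0]], 'eye': [196.408, 672.889, 897.369], 'attitude': [45.368, -0.66, -147.411]}
wrist {'color': 0, 'intrinsics': [[288.855, 0.0, 256.454], [0.0, 288.855, 194.308], [0.0, 0.0, 1.0]], 'eye': [304.242, -464.305, 384.224], 'attitude': [-15.669, 0.116, -64.836]}
{'t': 0.15, 'joint_positions': array([-6.86756133e+01,  1.72065275e+01,  8.71704116e+01, -8.76815129e-04,
        7.56698073e+01, -3.81652719e+00]), 'dq': array([ 0.13512122, -0.09365868, -0.10702904, -0.08389568, -0.05414633,
       -0.08303077]), 'joint_torque': array([ 1.82801406e-03, -5.31958580e+01, -3.52820528e+01,  7.08735315e-02,
        2.35798722e-02, -7.92931928e-05]), 'tool_pos': array([ 233.58582451, -497.72820423,  205.04647507]), 'orientation': array([-1.79953301e+02, -2.26405350e-03,  2.51411303e+01]), 'wrist_force': array([ 0.03721422, -0.18506548, -0.32890537]), 'wrist_torque': array([-0.03452303,  0.00248784, -0.04509669]), 'grasp_force': 0.0, 'opening': 93.92087022921113}
```

View pics/m0.png

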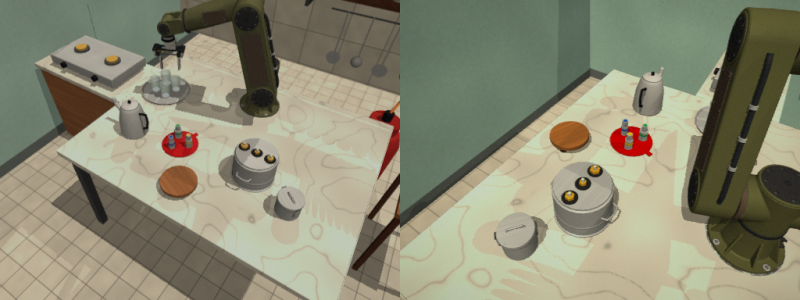

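View pics/wrist0.png

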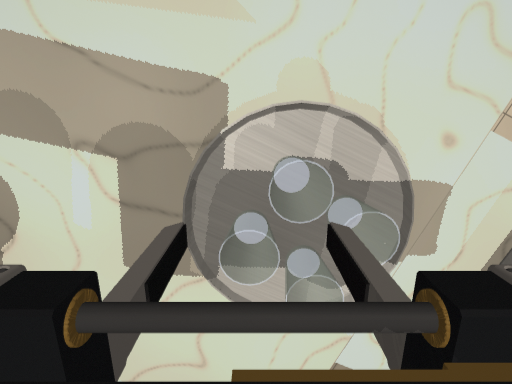

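The scene and side views show the pot holder with the three spanners (scene ≈(230,184), side ≈(297,180)) and the filter top (scene ≈(329,196), side ≈(234,235)). The arm starts above a tray of glasses, so I'll lift first. I'll get coarse positions, then refine with the wrist camera.

```bash
cat > h.py <<'E'
from cell import bot
import cv2,numpy as np
from scipy.spatial.transform import Rotation as Ro
def cam(n,f):
    c=bot.camera(n); cv2.imwrite(f"pics/{f}.png",cv2.cvtColor(c["color"],cv2.COLOR_RGB2BGR))
    np.savez(f"pics/{f}.npz",K=c["intrinsics"],eye=c["eye"],att=c["attitude"]); return c
def P(f):
    d=np.load(f"pics/{f}.npz"); R=Ro.from_euler("xyz",d["att"],degrees=True).as_matrix()
    return d["K"],np.array(d["eye"]),R
def ray(f,uv):
    K,e,R=P(f); v=np.linalg.inv(K)@np.array([uv[0],uv[1],1.]); d=R@np.array([v[0],-v[1],-v[2]]); return e,d/np.linalg.norm(d)
def tri(*obs):
    A=np.zeros((3,3));b=np.zeros(3);L=[ray(f,uv) for f,uv in obs]
    for e,d in L: M=np.eye(3)-np.outer(d,d);A+=M;b+=M@e
    x=np.linalg.solve(A,b); return x,[np.linalg.norm((np.eye(3)-np.outer(d,d))@(x-e)) for e,d in L]
def atz(f,uv,z): e,d=ray(f,uv); return e+d*(z-e[2])/d[2]
def proj(f,p):
    K,e,R=P(f); q=R.T@(np.asarray(p,float)-e); u=K@np.array([q[0],-q[1],-q[2]]); return u[:2]/u[2]
E
python3 - <<'E'
from h import *
cam("scene","scene0");cam("side","side0")
print(tri(("scene0",(230,184)),("side0",(297,181))))
print(tri(("scene0",(329,196)),("side0",(234,235))))
a=cv2.imread("pics/scene0.png");b=cv2.imread("pics/side0.png")
f=lambda im,x,y,w=100,h=75:cv2.resize(im[y:y+h,x:x+w],(400,300),interpolation=cv2.INTER_CUBIC)
cv2.imwrite("pics/c1.png",np.vstack([np.hstack([f(a,180,140),f(a,280,165)]),np.hstack([f(b,247,140),f(b,180,200)])]))
E
```

```text
(array([ 544.98277498, -221.23430486,   -7.2103106 ]), [np.float64(0.5485396337524318), np.float64(0.5485396337523342)])
(array([526.08275242, 214.38559763, 157.76133536]), [np.float64(1.729934338661218), np.float64(1.7299343386611379)])
```

View pics/c1.png

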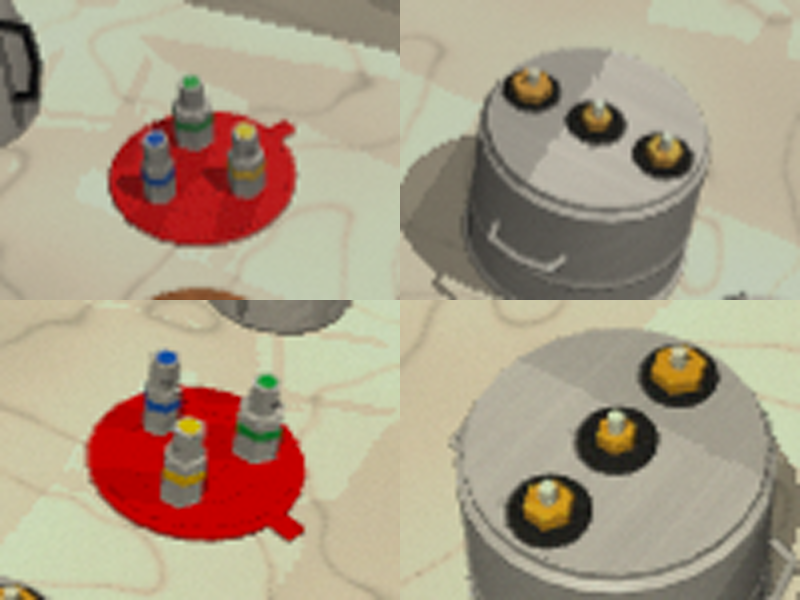

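The enlarged crop shows the caps and stem tops clearly: blue, yellow and green caps at scene (218.8,174.8), (241,173), (227.8,160.5) and side (288.8,154.3), (294.3,171.8), (313.8,160.5). The middle nut looks smallest. Next, wrist views over both places.

Run:
```python
from h import *
for n,a,b in [("blue",(218.75,174.75),(288.75,154.25)),("yel",(241,173),(294.25,171.75)),("green",(227.75,160.5),(313.75,160.5)),("stem",(329.5,190.75),(234,228.75)),("stemL",(313.3,182.5),(250,213.5)),("stemR",(346,202.3),(216.8,246.8))]:
    print(n,tri(("scene0",a),("side0",b)))
bot.move_linear([233,-498,300],250)
bot.move_pose([545-30,-221-60,270],[180,0,68]);bot.sleep(.3);cam("wrist","wp1")
bot.move_linear([545-30+75,-221-60-30,270],200);bot.sleep(.3);cam("wrist","wp2")
bot.move_pose([526-40,214-40,310],[180,0,68]);bot.sleep(.3);cam("wrist","wf1")
bot.move_linear([526-40+75,214-40-30,310],200);bot.sleep(.3);cam("wrist","wf2")
print(bot.get_obs()["t"])
L=[cv2.imread(f"pics/{n}.png") for n in ["wp1","wp2","wf1","wf2"]]
cv2.imwrite("pics/m1.png",cv2.resize(np.vstack([np.hstack(L[:2]),np.hstack(L[2:])]),(800,600),interpolation=cv2.INTER_AREA))
```

```text
blue (array([ 597.28248656, -235.74868845,   85.13760468]), [np.float64(1.6824768550860603), np.float64(1.6824768550861333)])
yel (array([ 538.58826942, -165.92014531,   83.57676038]), [np.float64(1.2777718697161993), np.float64(1.2777718697160938)])
green (array([ 507.5979712 , -254.53070957,   85.04864987]), [np.float64(1.2286234219485321), np.float64(1.2286234219486611)])
stem (array([525.76605975, 212.99245635, 183.50687851]), [np.float64(0.8352821342347319), np.float64(0.8352821342346888)])
stemL (array([519.68429041, 145.4514592 , 182.21439232]), [np.float64(0.10061775171924911), np.float64(0.10061775171921741)])
stemR (array([534.10303994, 280.2453432 , 173.78562947]), [np.float64(4.235219916463821), np.float64(4.2352199164638025)])
6.425
```

View pics/m1.png

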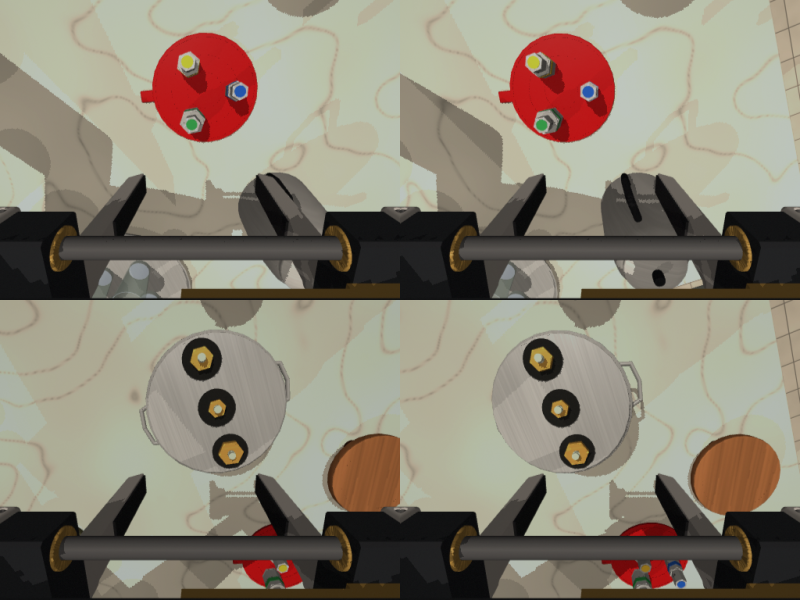

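The wrist views show the pot holder (caps: yellow ≈(240,81), blue ≈(305,117), green ≈(246,159) in wp1) and the filter with the middle nut clearly smallest (≈(279,139) in wf1). I'll measure the caps and stems by colour, and view an enlargement for the hex orientation.

Run:
```python
from h import *
def blobs(f,lo,hi,box=(0,0,512,230),mn=12):
    im=cv2.cvtColor(cv2.imread(f"pics/{f}.png"),cv2.COLOR_BGR2HSV); m=cv2.inRange(im,lo,hi)
    n,l,s,c=cv2.connectedComponentsWithStats(m)
    return [(np.round(c[i],2),s[i].tolist()) for i in range(1,n) if s[i,4]>=mn and s[i,0]>=box[0] and s[i,0]<box[2] and s[i,1]>=box[1] and s[i,1]<box[3]]
for nm,lo,hi in [("blue",(105,150,60),(125,255,255)),("yel",(24,150,120),(35,255,255)),("green",(50,120,60),(75,255,255))]:
    B=[max(blobs(f,lo,hi),key=lambda b:b[1][4]) for f in("wp1","wp2")]
    print(nm,B[0],B[1],tri(("wp1",B[0][0]),("wp2",B[1][0])))
for f in("wf1","wf2"): print(f,"nuts",blobs(f,(10,110,70),(26,255,255),(150,0,380,230),40))
a=cv2.imread("pics/wp1.png");b=cv2.imread("pics/wf1.png")
f=lambda im,x,y:cv2.resize(im[y:y+120,x:x+80],(400,600),interpolation=cv2.INTER_CUBIC)
f2=lambda im,x,y:cv2.resize(im[y:y+60,x:x+80],(400,300),interpolation=cv2.INTER_CUBIC)
w2=cv2.imread("pics/wp2.png")
cv2.imwrite("pics/c2.png",np.hstack([np.vstack([f2(a,265,87),f2(w2,203,87)]),cv2.resize(b[40:190,225:325],(400,600),interpolation=cv2.INTER_CUBIC)]))
```

```text
blue (array([307.11, 116.46]), [300, 110, 15, 14, 161]) (array([240.41, 117.08]), [234, 110, 14, 15, 160]) (array([ 598.7283307 , -234.45763673,   88.42039008]), [np.float64(0.0500106411665734), np.float64(0.0500106411665188)])
yel (array([239.14,  78.55]), [232, 71, 15, 16, 181]) (array([170.25,  79.35]), [163, 72, 15, 16, 182]) (array([ 539.36493994, -164.51322638,   89.07119754]), [np.float64(0.02572734201344907), np.float64(0.02572734201333451)])
green (array([244.93, 159.06]), [238, 153, 14, 13, 142]) (array([180.77, 159.76]), [174, 153, 14, 14, 146]) (array([ 509.33335235, -253.99729227,   89.1662046 ]), [np.float64(0.10351214001013165), np.float64(0.10351214001019843)])
wf1 nuts [(array([257.69,  74.62]), [243, 59, 30, 32, 558]), (array([277.35, 137.86]), [267, 127, 22, 24, 292]), (array([294.73, 194.59]), [279, 180, 33, 31, 630])]
wf2 nuts [(array([180.4 ,  75.43]), [166, 60, 29, 32, 548]), (array([204.56, 138.48]), [193, 128, 23, 23, 296]), (array([429.31, 222.57]), [374, 172, 113, 103, 9038]), (array([225.55, 195.09]), [210, 181, 32, 30, 621])]
```

View pics/c2.png

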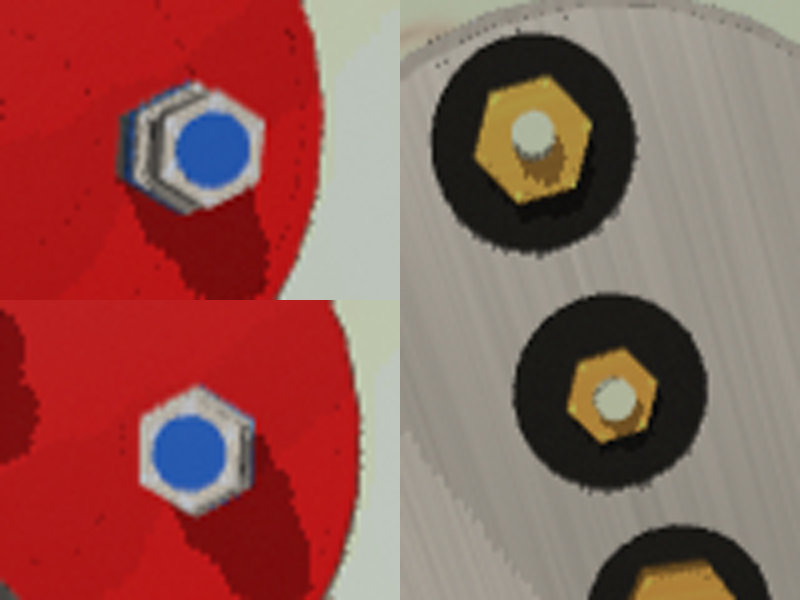

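The crops show the blue head (corners roughly above and below its centre in the image, top crop corners (215,90), (265,122), (262,178), (208,208), (158,180), (163,115)) and the middle nut, with corners (625,347), (658,380), (650,428), (607,445), (567,405), (577,362). I'll map these to the world and check sizes and angles.

Run:
```python
from h import *
def hexa(f,c,off,s,z):
    p=np.array([atz(f,(np.array(q)/s+off-0.5+0.5/s),z)[:2] for q in c]); m=p.mean(0); d=p-m
    a=np.arctan2(d[:,1],d[:,0]); r=np.hypot(*d.T)
    print(f,"c",m.round(1),"AF",(r*2*np.cos(np.pi/6)).round(1),"corner ang mod60",round(np.degrees(np.angle(np.exp(6j*a).mean())/6)%60,1),np.degrees(a%(np.pi/3)).round(1))
hexa("wp1",[(215,90),(265,122),(262,178),(208,208),(158,180),(163,115)],(265,87),5,88)
hexa("wf1",[(225,347),(258,380),(250,428),(207,445),(167,405),(177,362)],(225,40),4,172.7)
hexa("wf1",[(150,75),(192,125),(180,190),(125,205),(75,150),(90,90)],(225,40),4,172.7)
C=[]
for a,b in [((257.69,74.62),(180.4,75.43)),((277.35,137.86),(204.56,138.48)),((294.73,194.59),(225.55,195.09))]:
    x,e=tri(("wf1",a),("wf2",b)); C.append(x); print(x.round(1),np.round(e,2), atz("wf1",a,172)[:2].round(1),atz("wf2",b,172)[:2].round(1))
d=C[0]-C[2]; print("filter y dir",np.degrees(np.arctan2(d[1],d[0])),np.linalg.norm(d))
# washers
for f in("wf1","wf2"):
    im=cv2.imread(f"pics/{f}.png"); m=(im.max(2)<70).astype(np.uint8)*255; m[235:]=0
    m2=cv2.morphologyEx(m,cv2.MORPH_OPEN,np.ones((2,2)))
    for c in cv2.findContours(m2,cv2.RETR_EXTERNAL,cv2.CHAIN_APPROX_NONE)[0]:
        if len(c)>60 and cv2.contourArea(c)<3000 and cv2.boundingRect(c)[2]<60:
            e=cv2.fitEllipse(cv2.convexHull(c)); print(f,"washer",np.round(e[0],1),np.round(e[1],1),atz(f,e[0],162)[:2].round(1))
```

```text
wp1 c [ 598.6 -234.4] AF [23.6 24.2 24.6 24.  25.4 25. ] corner ang mod60 6.8 [7.5 4.7 9.5 6.8 7.6 4.7]
wf1 c [526.8 214.2] AF [22.2 21.4 23.1 23.6 22.4 23. ] corner ang mod60 56.2 [56.  56.4 56.2  1.1 50.1 57.4]
wf1 c [531.  281.5] AF [26.9 25.6 28.9 27.6 27.  28.3] corner ang mod60 52.6 [54.4 51.5 51.7 58.4 47.  52.5]
[530.4 282.1 169.2] [0.02 0.02] [530.3 281.8] [530.9 281.5]
[526.4 214.4 167.4] [0.02 0.02] [526.2 214.9] [527.3 214.4]
[522.  146.5 167.7] [0.04 0.04] [521.9 147.9] [522.9 147.5]
filter y dir 86.43101314009253 135.8489571764542
wf1 washer [295.3 194.1] [43.3 46. ] [523.  145.2]
wf1 washer [278.2 138.5] [47.7 48.7] [527.2 212.9]
wf1 washer [258.8  76.3] [50.7 54.2] [531.2 281. ]
wf2 washer [227.4 194.5] [43.4 45.7] [523.  145.2]
wf2 washer [206.6 138.9] [47.2 49.1] [527.2 213. ]
wf2 washer [183.4  77.1] [50.2 54.9] [531.3 280.9]
```

The middle nut measures about 22.6 mm across flats, so it takes the blue spanner. The filter's y axis points at 86.5°, and the nut sits near turn 0. The blue cap is at (598.6,-234.4,88.4), which matches the 88 mm given. Grasping the head now, keeping the fingertips above the tube shoulder.

Run:
```python
from h import *
print("kettle",tri(("scene0",(165,126)),("side0",(320,93))))
bot.move_pose([598.6,-234.4,165],[180,0,66.8])
bot.move_linear([598.6,-234.4,61.5],120,threshold=15)
bot.sleep(.2);o=bot.get_obs();print(o["t"],o["tool_pos"],o["wrist_force"])
bot.close_gripper(50);bot.sleep(.2);o=bot.get_obs();print(o["opening"],o["grasp_force"],o["wrist_force"],o["wrist_torque"],o["tool_pos"])
cam("wrist","g1")
bot.move_linear([598.6,-234.4,290],200)
bot.sleep(.2);o=bot.get_obs();print(o["t"],o["opening"],o["grasp_force"],o["wrist_force"])
bot.move_pose([527.0,213.4,290],[180,0,85]);bot.sleep(.3)
o=bot.get_obs();print(o["t"],o["tool_pos"],o["orientation"],o["opening"],o["wrist_force"],o["wrist_torque"])
cam("wrist","n1");cam("side","n1s");cam("scene","n1c")
a=cv2.imread("pics/n1.png");b=cv2.imread("pics/n1s.png");c=cv2.imread("pics/n1c.png")
f=lambda im,x,y:cv2.resize(im[y:y+75,x:x+100],(400,300),interpolation=cv2.INTER_CUBIC)
g=cv2.imread("pics/g1.png")
z=lambda i:cv2.resize(i,(400,300),interpolation=cv2.INTER_AREA)
cv2.imwrite("pics/m2.png",np.vstack([np.hstack([z(g),z(a)]),np.hstack([f(b,184,170),f(c,280,140)])]))
```

```text
kettle (array([ 603.58103914, -484.03679045,  219.41413577]), [np.float64(9.266985264175322), np.float64(9.26698526417554)])
9.15 [ 598.85694281 -234.5259103    62.19028005] [-0.42614668  0.65678286  0.88064057]
24.091104210293782 49.96940643293783 [-0.28410568  0.74151537 -0.30773401] [-0.00753897  0.02288972  0.00102147] [ 598.57912349 -234.41500343   61.50590142]
11.9667 23.46518860417295 49.96728428523056 [ 0.08702571  0.51727153 -2.13668763]
13.925 [527.20902033 213.02438146 289.9776693 ] [1.79999457e+02 3.89951800e-04 8.49619342e+01] 23.579401743167328 [-0.18725159  0.40579272 -1.86539116] [-0.03825455 -0.05802786 -0.01004159]
```

View pics/m2.png

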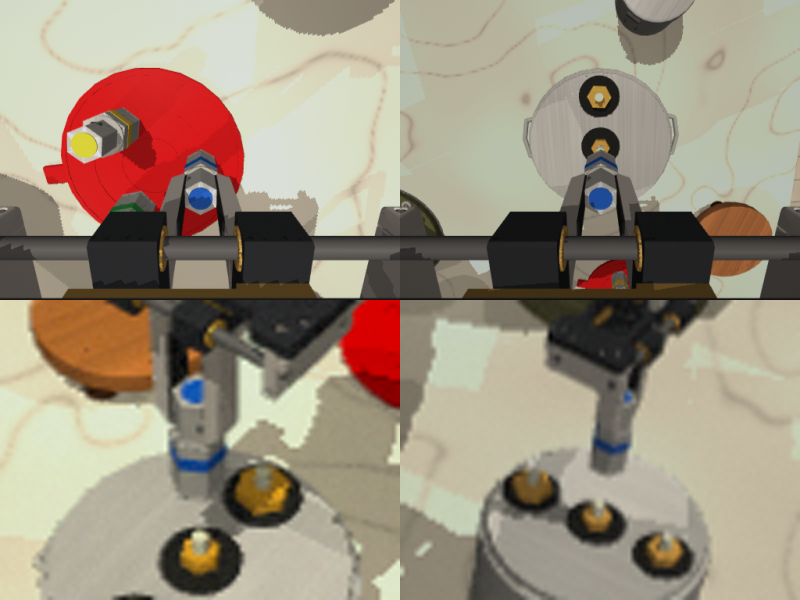

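The spanner is held upright between the fingers, cap at ≈(256,253) in the wrist image, and the mouth hangs over the middle nut. I'll check its offset from the TCP and lower it with a force stop.

Run:
```python
from h import *
im=cv2.cvtColor(cv2.imread("pics/n1.png"),cv2.COLOR_BGR2HSV);m=cv2.inRange(im,(105,150,60),(125,255,255))
n,l,s,c=cv2.connectedComponentsWithStats(m)
for i in range(1,n):
    if s[i,4]>30: print(c[i],s[i],atz("n1",c[i],290+26.7))
x,y=527.0,213.4
bot.move_linear([x,y,234],120,threshold=10)
hit=bot.move_linear([x,y,214],15,threshold=8)
bot.sleep(.2);o=bot.get_obs();print(hit,o["t"],o["tool_pos"],o["wrist_force"],o["wrist_torque"],o["opening"])
```

```text
[256.98823529 207.58235294] [237 200  41  16 170] [529.37210723 241.34682531 316.7       ]
[256.27382753 253.84568835] [242 240  30  28 661] [526.49758102 213.18614038 316.7       ]
True 15.7333 [526.79927039 213.70751969 221.81697533] [-0.29434315  0.95973291  4.29340396] [0.19491773 0.020329   0.03411993] 23.689386282527924
```

It stopped at TCP z 221.8, which puts the mouth about 4 mm below the nut's top, in the flare. Seated would be ≈215.3. I'll search small offsets under a light push.

Run:
```python
from h import *
x,y=527.0,213.4
best=None
for dx,dy,dp in [(0,.8,0),(0,-.8,0),(.8,0,0),(-.8,0,0),(0,0,4),(0,0,-4),(0,1.6,0),(0,-1.6,0)]:
    z=bot.get_obs()["tool_pos"][2]
    bot.move_linear([x+dx,y+dy,z+.7],20,attitude=[180,0,85+dp])
    hit=bot.move_linear([x+dx,y+dy,214.5],15,threshold=12)
    bot.sleep(.1);o=bot.get_obs();print(dx,dy,dp,hit,round(o["t"],1),o["tool_pos"].round(2),o["wrist_force"].round(2),o["wrist_torque"].round(3),round(o["opening"],2))
    if o["tool_pos"][2]<216.3: break
```

```text
0 0.8 0 True 16.4 [526.84 213.98 221.52] [-1.34  0.08  5.38] [-0.265  0.249  0.023] 23.87
0 -0.8 0 True 17.0 [526.83 213.48 221.59] [-2.09  1.22  4.66] [ 0.368  0.295 -0.001] 23.61
0.8 0 0 True 17.6 [527.03 213.73 221.39] [-3.18  0.28  4.49] [ 0.024  0.541 -0.005] 23.28
-0.8 0 0 True 18.2 [526.62 213.69 221.59] [-0.43  0.2   5.53] [ 0.071  0.085 -0.054] 23.61
0 0 4 True 18.8 [526.81 213.69 221.27] [-1.94 -0.55  4.53] [0.05  0.223 0.013] 23.61
0 0 -4 True 19.5 [526.85 213.77 221.31] [-1.49  0.04  4.62] [0.09  0.348 0.037] 23.84
0 1.6 0 True 20.1 [526.96 214.26 221.33] [-1.25 -2.01  4.9 ] [-0.607  0.433  0.027] 23.33
0 -1.6 0 True 20.8 [526.9  213.2  221.46] [-0.76  2.53  5.11] [0.61  0.17  0.056] 23.67
```

The spanner is captured sideways but 30° off: I matched the tool's yaw to the flat normals wrongly. The correct yaw is 116.5° − v. I'll lift clear, turn, and lower again.

Run:
```python
from h import *
x,y=526.9,213.7
bot.move_linear([x,y,234],60)
bot.move_linear([x,y,234.2],60,attitude=[180,0,115])
bot.sleep(.2);print(bot.get_obs()["orientation"],bot.get_obs()["t"])
for dx,dy,dp in [(0,0,0),(0,0,-4),(0,0,4),(0,.8,0),(0,-.8,0),(.8,0,0),(-.8,0,0)]:
    z=bot.get_obs()["tool_pos"][2]
    bot.move_linear([x+dx,y+dy,z+.5],20,attitude=[180,0,115+dp])
    hit=bot.move_linear([x+dx,y+dy,214],15,threshold=12)
    bot.sleep(.1);o=bot.get_obs();print(dx,dy,dp,hit,round(o["t"],1),o["tool_pos"].round(2),o["wrist_force"].round(2),o["wrist_torque"].round(3),round(o["opening"],2))
    if o["tool_pos"][2]<216.3: break
```

```text
[-1.79994769e+02 -8.12813983e-04  1.14940372e+02] 21.9917
0 0 0 True 23.6 [526.91 213.72 215.34] [-1.19 -0.56  5.86] [-0.047  0.182 -0.032] 23.41
```

Fully seated: TCP is at 215.3, exactly the expected height. Turning clockwise in steps, watching the twist moment.

Run:
```python
from h import *
x,y=526.9,213.7
bot.close_gripper(60)
psi=115
while psi>62:
    psi-=3 if psi>88 else 2
    bot.move_linear([x,y,214.7],30,attitude=[180,0,psi])
    bot.sleep(.1);o=bot.get_obs();T=o["wrist_torque"][2]
    print(psi,round(o["orientation"][2],1),round(o["t"],1),o["tool_pos"].round(2),o["wrist_force"].round(1),round(T,3),round(o["opening"],2))
    if T>0.45: break
```

```text
112 112.1 24.2 [527.17 213.74 215.35] [-0.3 -1.   5.4] -0.049 23.49
109 109.1 24.6 [527.18 213.68 215.33] [-0.7 -2.1  6.3] -0.051 23.52
106 106.1 24.9 [527.03 213.64 215.3 ] [-0.6 -0.7  6.3] -0.004 23.79
103 103.1 25.2 [526.92 213.67 215.31] [-2.5 -1.   6.4] 0.062 23.59
100 100.1 25.6 [526.94 213.69 215.34] [-2.2 -0.3  6.5] 0.042 23.61
97 97.1 25.9 [526.94 213.71 215.32] [-1.9 -1.2  6.7] 0.073 23.57
94 94.1 26.3 [526.95 213.7  215.34] [-2.1 -1.1  6.5] 0.065 23.81
91 91.1 26.6 [526.93 213.73 215.33] [-1.5 -0.4  6.9] 0.067 23.55
88 88.1 27.0 [526.95 213.73 215.32] [-1.8  0.1  6.2] 0.033 23.45
86 86.1 27.4 [526.96 213.72 215.32] [-2.3 -1.2  6.3] 0.087 23.55
84 84.1 27.7 [526.94 213.74 215.31] [-2.3 -1.4  7. ] 0.14 23.84
82 82.1 28.1 [526.95 213.73 215.33] [-1.8 -0.1  6. ] 0.067 23.56
80 80.1 28.4 [526.98 213.72 215.34] [-1.9 -0.6  6.5] 0.119 23.54
78 78.1 28.8 [526.96 213.74 215.32] [-2.4 -0.8  6.9] 0.006 23.66
76 76.1 29.1 [526.97 213.74 215.33] [-2.  -0.3  6.8] 0.093 23.78
74 74.1 29.4 [526.98 213.75 215.33] [-1.6 -1.2  6.3] 0.085 23.59
72 72.1 29.8 [526.97 213.77 215.35] [-2.1 -0.6  6.7] 0.1 23.5
70 70.1 30.1 [526.97 213.78 215.35] [-2.2 -1.4  6.3] 0.163 23.48
68 68.1 30.5 [526.97 213.77 215.34] [-1.5 -0.5  5.7] 0.195 23.88
66 66.1 30.9 [526.94 213.78 215.3 ] [-1.9 -0.4  6.6] 0.335 23.59
64 64.1 31.2 [527.   213.78 215.35] [-1.9 -1.7  7.1] 0.36 23.41
62 62.1 31.6 [527.01 213.76 215.37] [-1.6 -0.1  6.5] -0.057 23.94
```

The moment rose from yaw 70° on, as expected for the stop at ≈71°, then fell to zero at 62°. I need to look at what slipped.

Run:
```python
from h import *
bot.sleep(.1);o=bot.get_obs();print(o["t"],o["orientation"],o["wrist_torque"],o["opening"],o["grasp_force"])
cam("wrist","t1");cam("side","t1s");cam("scene","t1c")
b=cv2.imread("pics/t1s.png");c=cv2.imread("pics/t1c.png")
f=lambda im,x,y,w=80,h=60:cv2.resize(im[y:y+h,x:x+w],(400,300),interpolation=cv2.INTER_CUBIC)
cv2.imwrite("pics/m3.png",np.vstack([np.hstack([f(cv2.imread("pics/t1.png"),216,185,120,90),f(cv2.imread("pics/n1.png"),216,185,120,90)]),np.hstack([f(b,200,180),f(c,290,150)])]))
```

```text
31.65 [ 1.79972872e+02 -3.43183382e-02  6.21024971e+01] [-0.13500423  0.41192164  0.03321771] 23.93217905759934 59.99875486129895
```

View pics/m3.png

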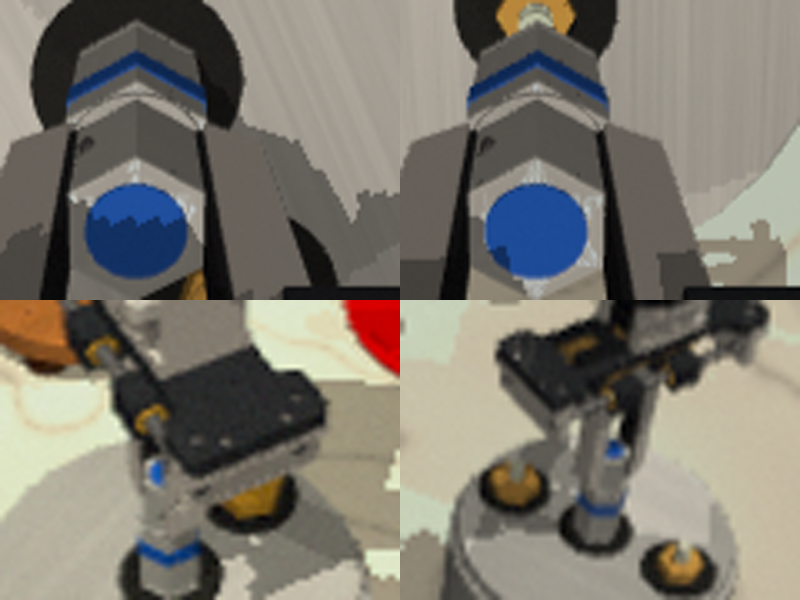

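The spanner still sits flush in the fingers, with the head's small pin hole at the same place as before, and fully down on the washer. I'll average the moment and creep on clockwise to see whether it builds up again.

```bash
cat >> h.py <<'E'
def avg(n=12):
    L=[]
    for _ in range(n): bot.sleep(.02); o=bot.get_obs(); L.append([o["wrist_torque"][2],o["opening"],o["orientation"][2],o["tool_pos"][2],o["wrist_force"][2]])
    return np.round(np.mean(L,0),3),np.round(np.std(L,0),3)[0],round(o["t"],1)
E
python3 - <<'E'
from h import *
x,y=526.9,213.7
print(avg())
for psi in (60.5,59,57.5,56):
    bot.move_linear([x,y,214.7],30,attitude=[180,0,psi])
    print(psi,*avg(8))
E
```

```text
(array([-2.40000e-02,  2.35400e+01,  6.21040e+01,  2.15341e+02,
        6.41500e+00]), np.float64(0.021), 32.0)
60.5 [  0.31   23.555  60.628 215.327   6.591] 0.017 32.4
59 [  0.575  23.63   59.148 215.344   6.818] 0.028 32.8
57.5 [1.58000e-01 2.36780e+01 5.76180e+01 2.15388e+02 7.09000e+00] 0.031 33.1
56 [1.25000e-01 2.34530e+01 5.61160e+01 2.15371e+02 6.52900e+00] 0.014 33.5
```

The moment builds up and slips repeatedly while the spanner stays fixed in the fingers, which is ambiguous. I'll lift off, step aside and look at the nut's actual angle.

Run:
```python
from h import *
x,y=526.9,213.7
bot.move_linear([x,y,262],150)
bot.move_linear([x-.56*45,y-.83*45,275],200);bot.sleep(.2)
cam("wrist","v1");o=bot.get_obs();print(o["t"],o["tool_pos"],o["orientation"][2],o["opening"])
u=proj("v1",[x,y,172.7]);print(u)
a=cv2.imread("pics/v1.png");u=u.astype(int);x0,y0=u[0]-50,max(u[1]-40,0);print(x0,y0)
cv2.imwrite("pics/c3.png",cv2.resize(a[y0:y0+75,x0:x0+100],(800,600),interpolation=cv2.INTER_CUBIC))
```

```text
34.6333 [501.7609385  176.76146392 274.27486837] 56.03365420066719 23.69722688278989
[257.60472437 149.54804019]
207 109
```

View pics/c3.png

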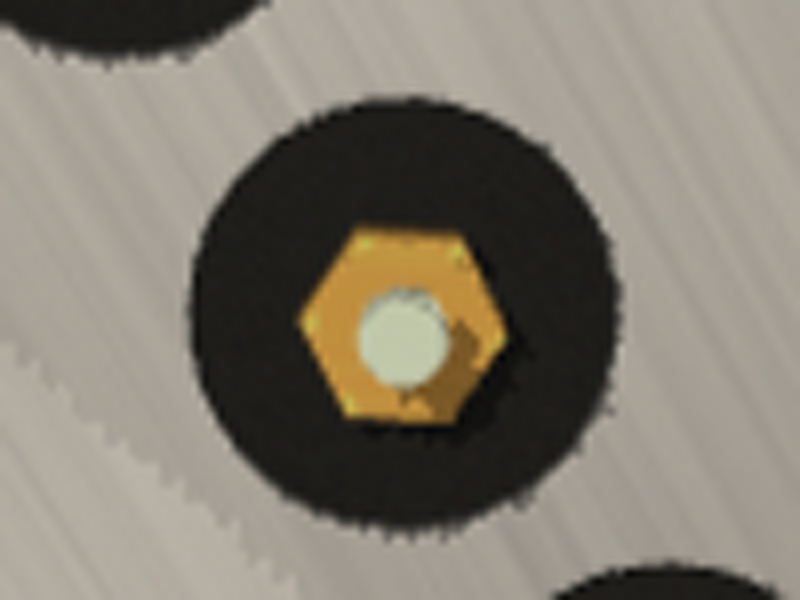

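The nut shows its hexagon with corners (358,228), (462,232), (508,337), (452,424), (346,418), (300,322), nearly aligned with the image. Computing its angle.

Run:
```python
from h import *
c=[(358,228),(462,232),(508,337),(452,424),(346,418),(300,322)]
p=np.array([atz("v1",np.array(q)/8+(207,109)-.5,172.7)[:2] for q in c]);m=p.mean(0);d=p-m
a=np.arctan2(d[:,1],d[:,0]);print(m,(np.hypot(*d.T)*1.732).round(1))
n=np.degrees(np.angle(np.exp(6j*a).mean())/6)%60; print("corner",n,"v deg",(56.5-n)%60,np.degrees(a%(np.pi/3)).round(1))
# all nuts: scan angle on mask hulls, compare with wf1
for f,box in (("wf1",(225,40,325,215)),("v1",(190,50,330,230))):
    im=cv2.cvtColor(cv2.imread(f"pics/{f}.png"),cv2.COLOR_BGR2HSV);k=cv2.inRange(im,(10,110,70),(26,255,255))
    for h in cv2.findContours(k,cv2.RETR_EXTERNAL,cv2.CHAIN_APPROX_NONE)[0]:
        if cv2.contourArea(h)<150 or cv2.contourArea(h)>1200: continue
        q=np.array([atz(f,t,172.7)[:2] for t in cv2.convexHull(h)[:,0].astype(float)])
        pts=cv2.fillPoly(np.zeros((600,600),np.uint8),[np.int32((q-q.mean(0))*10+300)],1)
        yy,xx=np.nonzero(pts);z=((xx-300)+1j*(yy-300));z-=z.mean();mom=(z**6).mean()
        print(f,q.mean(0).round(1),"corner ang",round(np.degrees(np.angle(mom)/6)%60,1),"area AF",round(np.sqrt(len(z)/100/.866),1))
```

```text
[526.50409745 214.08817449] [22.6 23.  21.8 22.7 22.7 21.9]
corner 22.588218539190986 v deg 33.91178146080901 [21.1 24.8 20.9 22.5 23.1 23. ]
wf1 [199.1 103.7] corner ang 46.7 area AF 34.7
wf1 [638.3 -83.6] corner ang 18.2 area AF 40.5
wf1 [521.1 147.8] corner ang 46.1 area AF 33.3
wf1 [525.3 214.8] corner ang 56.9 area AF 22.2
wf1 [530.7 282.7] corner ang 53.7 area AF 27.2
v1 [463.8  24.6] corner ang 0.8 area AF 28.7
v1 [375.2  88.7] corner ang 49.7 area AF 27.8
v1 [522.5 149.2] corner ang 45.0 area AF 32.7
v1 [524.6 215. ] corner ang 22.3 area AF 22.4
v1 [531.6 283.3] corner ang 53.4 area AF 27.2
```

The nut is at 33.9–34.2°, i.e. tight (0.6 rad = 34.4°), and the outer nuts are unchanged. I had simply overrun the stop. I'll re-seat aligned with the tight nut (yaw 82°) and take up the play gently.

Run:
```python
from h import *
x,y=526.9,213.7
bot.move_linear([x,y,262],150,attitude=[180,0,82]);bot.sleep(.2)
bot.move_linear([x,y,234],100,threshold=12)
hit=bot.move_linear([x,y,214],15,threshold=12);print(hit,*avg(6))
for psi in range(81,66,-1):
    if bot.get_obs()["tool_pos"][2]>216.3: break
    bot.move_linear([x,y,214.7],30,attitude=[180,0,psi]);r=avg(6);print(psi,*r)
    if r[0][0]>.22: break
```

```text
True [2.00000e-03 2.35520e+01 8.20020e+01 2.15348e+02 4.88800e+00] 0.016 37.2
81 [9.00000e-03 2.37310e+01 8.10100e+01 2.15339e+02 5.63200e+00] 0.028 37.6
80 [5.00000e-02 2.36230e+01 8.00100e+01 2.15339e+02 5.91400e+00] 0.029 37.9
79 [2.80000e-02 2.34500e+01 7.90100e+01 2.15341e+02 5.75100e+00] 0.024 38.3
78 [1.90000e-02 2.35540e+01 7.80110e+01 2.15351e+02 5.51400e+00] 0.035 38.6
77 [3.00000e-02 2.36940e+01 7.70100e+01 2.15343e+02 5.46600e+00] 0.025 39.0
76 [1.80000e-02 2.34460e+01 7.60110e+01 2.15347e+02 5.60500e+00] 0.026 39.3
75 [3.10000e-02 2.36480e+01 7.50100e+01 2.15334e+02 6.14700e+00] 0.019 39.7
74 [3.80000e-02 2.34700e+01 7.40130e+01 2.15339e+02 5.96900e+00] 0.025 40.0
73 [7.50000e-02 2.35770e+01 7.30160e+01 2.15343e+02 6.47500e+00] 0.022 40.4
72 [9.30000e-02 2.34950e+01 7.20180e+01 2.15335e+02 5.86800e+00] 0.024 40.7
71 [1.35000e-01 2.35330e+01 7.10230e+01 2.15343e+02 6.42400e+00] 0.036 41.1
70 [2.07000e-01 2.35320e+01 7.00270e+01 2.15327e+02 6.08600e+00] 0.03 41.4
69 [  0.232  23.49   69.03  215.324   6.4  ] 0.016 41.8
```

Contact starts at yaw ≈73–74° as predicted. The moment then climbs to 0.23 N m, well over the nut's 0.12, with the spanner still seated at 215.3. Handing in.

Run:
```python
from h import *
print(avg(6)); print(bot.job_done())
```

```text
(array([  0.237,  23.53 ,  69.032, 215.339,   5.968]), np.float64(0.019), 41.9)
the job is handed in; nothing more can be done
None
```

The middle nut takes the 22 mm (blue) spanner and is tight at about 0.6 rad; the arm still holds the spanner upright and fully seated on it, though it first went down 30° off and later slipped past the stop, so I lifted, checked the nut by camera and re-seated; handed in at 41.9 s.

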